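# Check the parts scale with the big check weight

## Robot

A 7-joint arm with a two-finger parallel gripper is mounted at the origin on the work surface. World frame = base frame: x ahead of the robot, y to its left, z up, the work surface at z = 0. Lengths are in m, angles in degrees, forces in N, time in s.
With the tool pointing down it reaches from about 0.35 to 0.775 m from the base axis. Payload 3.1 kg.
Tool frame: the origin (TCP) lies at the very end of the fingers, on their centre line; the grasp point (between the pads) lies grip_depth behind it (grip_depth is the distance from the TCP to the grasp point, in m); z points along the fingers, y is the line along which they close (so a half turn about z gives the same grasp; the last joint's range is limited). The gripper opens to 85 mm and grips with 20 to 120 N. Pads are 22 mm wide; open, the fingers measure 114 mm over their backs; the gripper's body (76 mm by 85 mm) begins 54 mm behind the grasp point. The pads swing forward as they close: fully open they stand 13 mm farther back than shut.
Start: joints at [64.131, 17.813, 0.802, 86.603, -0.252, 75.585, -1.558], TCP at [0.219, -0.504, 0.231] pointing down, gripper open.
Joint ranges: [-154.91, 154.91], [-16.99, 109.72], [-72.82, 74.43], [7.12, 147.25], [-82.49, 262.49], [11.32, 116.49], [-174.64, 174.64]. Speed limits (degrees/s): [159.86, 159.86, 180, 180, 180, 180, 180].

## Interface

Orientations are given as a 3x3 rotation matrix whose columns are the frame's x, y, z axes.
In Python, from plant import observe, grab_frame, camera_info, hand_in, grip_depth gives the robot as it stands. The module is installed in compiled form; this text tells all that it offers.
- The arm moves only by the tool arm_command, never from a script. Its argument "plan" is a list of rows, each a list of 3 entries, a list of its own where there are three numbers: the shift along the tool's x, y, z in m, then the turn, a rotation vector about the tool's x, y, z in degrees, then the finger opening in m, from 0 to 0.0854. A call has 1 to 8 rows; each row shifts and turns the commanded pose from where the row before left it, along the tool's axes as they then stand; what a row does not reach is not made up. A row lasts 1/12 s, in which the tool goes at most 41.7 mm and 7.16 degrees, less where a joint would pass 70% of its speed; a pose out of reach is approached as far as the arm can. A call with a gripper value outside its range is refused whole. The fingers move at their own pace and stop on an object; "grip_force" is the grip in N (left out, the last holds). Time passes only in rows, so rows that do not move let the fingers close. It gives the time, the measured TCP pose, the force, the opening and the grip force at its end, in the units of the state.
- observe(): the state, without advancing time (a new reading comes with each control period).
- grab_frame(name): name is "side" or "top"; returns the picture (400x640x3 uint8, red, green, blue); there is no depth.
- camera_info(name): a dict with "fovy" (degrees; the focal length in pixels is half the picture's height over the tangent of half this angle, whatever the lens; pixels are square), "cx", "cy" (the principal point, pixels), "R" (3x3) and "t" (3): a world point X has camera coordinates R X + t. Camera axes: x right, y down, z forward; pixel columns grow to the right and rows downward; lengths in m; the calibration is good to about 2 mm. A picture is of the moment at which its call begins. camera_info takes no time and is no camera call.
- hand_in(): hands the job in; it is judged then, once.
The state is a dict: "clock": time; "joints": joint angles; "qd": joint speeds; "joint_torque": joint torques, N m; "ee_pos": TCP position; "tcp_rot": TCP orientation; "contact_force": force on the tool from outside, world axes, zero at the start; "moment": the same for the moment, N m; "width": opening from 0.0 (shut) to 1.0 (fully open); "gripper_force": force on a finger pad.
Only numpy, scipy, OpenCV 4.12 (cv2) and the standard library are available. Lean on these libraries where they do the work, as an engineer would, in place of code of your own. Each camera call takes 0.05 s, during which the arm holds its last target. There are 200 camera calls.

## Task

Check the bench scale: first clear the forgotten bearing block off the pan onto the low rimmed tray beside it and leave it lying flat there, clear of the pan, then press the indicator's zero key fully down and release it with the pan empty. Then bring the larger of the two knobbed check weights from the shelf onto the middle of the pan (the engraved ring), upright and let go, gently so that the pan is never driven down to its stop; and with the weight standing there pull the clamped scanner's trigger fully and release it. Do not tip the weight, and leave the smaller weight and everything else on the bench where they are.

Things in the scene. Friction and masses are not known exactly. Their poses are not given: they have to be found in the camera images.
- scale: Fixed bench scale. Origin on the bench under the pan's centre, z up. In its frame (mm): pan x, y -75 to 75, top z 60 empty; loading shelf, flat, no rims, y 79 to 269, x -88 to 88, top z 62; receiving tray y -79 to -239, x -88 to 88, floor z 48, with rims 4 thick and 12 high on its outer three sides, none towards the pan. Gaps of 4 at the pan's edges.
- pan_centre (a point): Centre of the pan's top face, the middle of the thin ring 78 mm across drawn on it; same axes as the scale; sinks with the pan.
- check_weight: The larger check weight, bare steel, 0.9 kg: round disc 72 mm in diameter and 26 mm high, with a neck and above it a knob 24 mm in diameter from 40 to 62 mm height. Origin at the centre of its underside, z up. Starts on the loading shelf, at either side of the smaller one.
- small_weight: The smaller check weight, bare steel, same shape: disc 54 mm in diameter and 20 mm high, knob 24 mm in diameter, 50 mm high in all. Origin at the centre of its underside. On the loading shelf beside the larger one; to be left alone.
- bearing_block: Pillow-block bearing left on the pan, grey cast iron, about 0.6 kg: foot 120 mm (its x) by 45 mm (its y), 14 mm high, with a round housing on it, radius 28 mm about a bore along its y at height 32 mm, 35 mm thick in y, top at 60 mm. Origin at the centre of its underside.
- indicator: Grey indicator box beyond the scale, fixed, 90 mm (its x) by 140 mm (its y), top at 50 mm, dark display on top at its +y half and the zero key at y -42 mm. Origin at the centre of its underside.
- zero_key (a joint): The zero key, a round push key of 34 mm diameter: 0 up, 0.006 m fully down, about 5 N; springs back.
- zero_key_top (a point): Centre of the zero key's top face.
- scanner: Pistol-shaped scanner clamped upside down on a round foot, fixed, beyond the scale (left or right, indicator on the other side). Origin at the foot's centre on the bench, z up, lens towards -x. In its frame (mm): barrel x -55 to 45, y -29 to 29, top z 105; upright black grip x 2 to 32, y -16 to 16, z 105 to 195. The trigger stands before the grip on its -x side.
- trigger (a joint): Angle of the trigger: 0 released, 0.28 rad fully pulled towards the grip; a spring brings it back. About 4 to 6 N at the pad.
- trigger_pad (a point): Middle of the trigger's front face. The trigger is a blade 22 mm wide, 9 mm thick, 70 mm long, hinged at its foot (scanner x -8, z 108 mm), leaning away from the grip (tip at x -22, z 177 mm); the pad moves about 13 mm towards scanner +x when pulled. Grip and trigger together measure about 54 mm along scanner x there.
- grease_tin: Closed tin, 60 mm in diameter, 65 mm high, between indicator and scanner; bystander. Origin under its centre.
- wrench: Wrench, 200 mm long, lying beyond the shelf's end at the left; bystander. Origin under its middle.
- oil_bottle: Bottle 72 mm in diameter and 190 mm high, at the left; bystander. Origin under its centre.
- orange_case: Orange plastic case 120 x 170 x 50 mm, at the right; bystander. Origin under its centre.
- pipe_collar: Dark steel collar 68 mm in diameter, 40 mm high, near right; bystander. Origin under its centre.
- pan (a joint): How far the square aluminium pan has sunk: 0 empty, about 0.005 m under the larger weight, stop at 0.014 m. The pan is 150 x 150 mm, 6 mm thick, on a spring of 1600 N/m, and moves straight down.

How it is judged (in metres and radians):
On the way, in this order (a step that is already met when the one before it is completed fails the run):
1. the bearing block lies on the tray, clear of the pan (y of bearing_block in the frame of scale between -0.235 and -0.1 m and x of bearing_block in the frame of scale between -0.09 and 0.09 m and z of bearing_block in the frame of scale between 0.044 and 0.054 m and angle between bearing_block's own z axis and vertical below 0.12 rad and linear speed of bearing_block below 0.02 m/s), for 0.2 s.
2. the zero key is pressed down with the pan empty and untouched (value of joint zero_key above 0.0045 m and value of joint pan below 0.001 m and y of bearing_block in the frame of scale between -0.235 and -0.1 m), for 0.05 s.
3. the zero key is released, the pan still empty (value of joint zero_key below 0.002 m and value of joint pan below 0.001 m), for 0.05 s.
4. the larger check weight stands on the pan's middle, at rest and let go (horizontal distance between check_weight and pan_centre below 0.012 m and distance between check_weight and pan_centre below 0.014 m and angle between check_weight's own z axis and vertical below 0.06 rad and linear speed of check_weight below 0.02 m/s and contact force between check_weight and the fingers below 0.3 N and value of joint pan above 0.003 m), for 0.3 s.
5. the trigger is pulled with the weight standing there (all of step 4 and value of joint trigger above 0.2 rad), for 0.1 s.
6. the trigger is released (value of joint trigger below 0.06 rad), for 0.1 s.
At the end, for the whole second after the job is handed in: The larger check weight stands upright on the pan, within 12 mm of its centre, at rest and let go; the bearing block lies flat on the receiving tray, not touching the pan; trigger and zero key are released. Nothing else has been moved by more than 20 mm (the smaller weight by 15 mm) (all of step 1 and all of step 4 and value of joint trigger below 0.06 rad and value of joint zero_key below 0.002 m).
It fails at once if the pan is driven down to its stop (more than 12 mm) (value of joint pan above 0.012 m).
It fails at once if the larger check weight is tipped over 0.4 rad (angle between check_weight's own z axis and vertical above 0.4 rad).
It fails at once if the smaller check weight is moved by over 15 mm (distance of small_weight from where it was at the start of the episode above 0.015 m).
It fails at once if a bystander is moved by over 20 mm (distance of any of grease_tin, wrench, oil_bottle, orange_case, pipe_collar from where it was at the start of the episode above 0.02 m).
It also fails if it takes over 64 s, if anything falls off the work surface, if the arm or the gripper's body presses on something with over 40 N, if the wrist force passes 120 N, or if a joint passes its speed limit or range.

## Working session

There is one attempt and no reset: what is moved stays moved. The work goes in short steps, Python scripts to look and compute and a tool call to move; the robot and the scene stay as the last step left them, time stands still between calls to the robot, and variables do not carry over. Pictures are saved under pics/ and viewed, at most 10 in all, crops included, and the job is handed in when it is done.

Besides the shell and the picture viewer there is one more tool, called after "Call:" in YAML: its name, and indented under it one key for each argument. arm_command: Moves the arm, as the interface text tells. Its arguments: {"type":"object","properties":{"plan":{"type":"array","items":{"type":"array"}},"grip_force":{"type":"number"}},"required":["plan"]}

```bash
mkdir -p pics; python3 - <<'E'
from plant import *
import cv2
for n in("side","top"):
    cv2.imwrite(f"pics/{n}0.png",grab_frame(n)[:,:,::-1])
    c=camera_info(n);print(n,c, -c["R"].T@c["t"])
o=observe();print(o["ee_pos"],o["tcp_rot"],grip_depth,o["clock"],o["width"])
E
```

```text
side {'fovy': 50.4546091279105, 'cx': 318.02041835901434, 'cy': 196.1620092722822, 'R': array([[-0.93774531, -0.34706633,  0.01336815],
       [-0.25943711,  0.67434964, -0.69133563],
       [ 0.23092451, -0.65176494, -0.72241009]]), 't': array([0.5167951 , 0.21107014, 1.37268599])} [0.22239478 0.9316957  1.13065392]
top {'fovy': 47.58847898409015, 'cx': 323.52495728196357, 'cy': 198.09750026974262, 'R': array([[-1.13706937e-02, -9.99935348e-01,  9.01367714e-05],
       [-9.88074349e-01,  1.12219742e-02, -1.53568057e-01],
       [ 1.53557117e-01, -1.83523717e-03, -9.88138069e-01]]), 't': array([0.0439279 , 0.52280577, 1.31959283])} [0.31443759 0.04047991 1.38422222]
[ 0.21891544 -0.50384032  0.23032474] [[ 9.17142038e-01  3.98559470e-01 -9.11045631e-04]
 [ 3.98560506e-01 -9.17140018e-01  1.92629671e-03]
 [-6.78126107e-05 -2.12979450e-03 -9.99997730e-01]] 0.0187 0.1 0.999003698688693
```

View pics/side0.png

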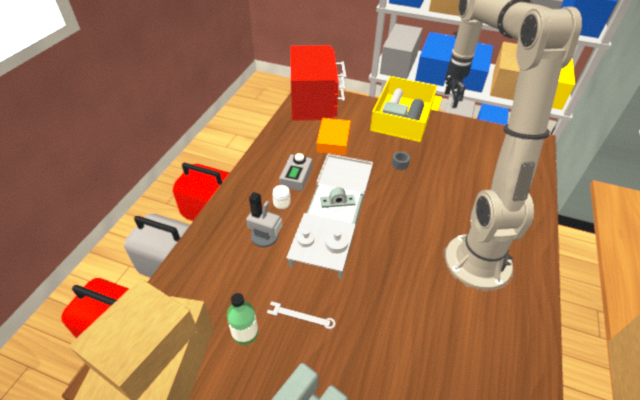

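View pics/top0.png

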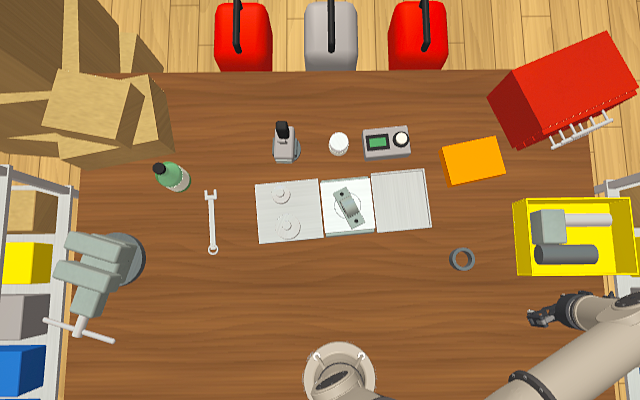

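```bash
python3 - <<'E'
import cv2
a=cv2.imread("pics/top0.png")[112:252,250:440];cv2.imwrite("pics/topc.png",cv2.resize(a,None,fx=4,fy=4,interpolation=2))
a=cv2.imread("pics/side0.png")[138:278,230:390];cv2.imwrite("pics/sidec.png",cv2.resize(a,None,fx=4,fy=4,interpolation=2))
E
```

```text
(no output)
```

View pics/topc.png

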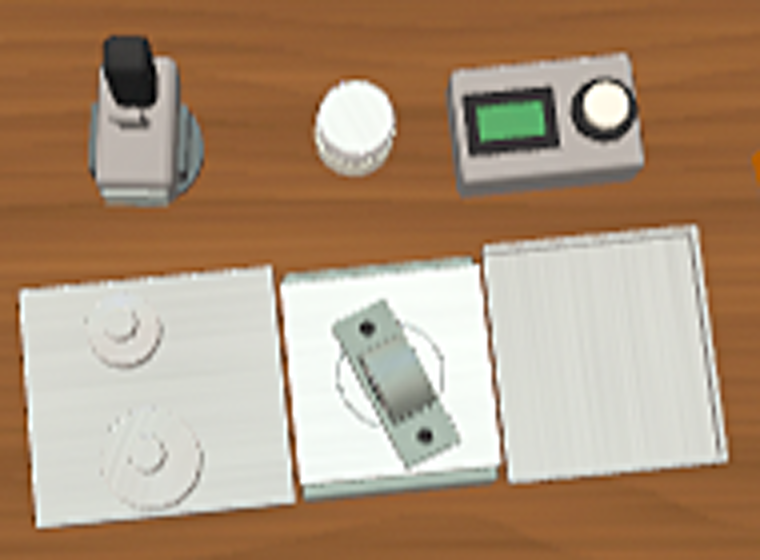

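View pics/sidec.png

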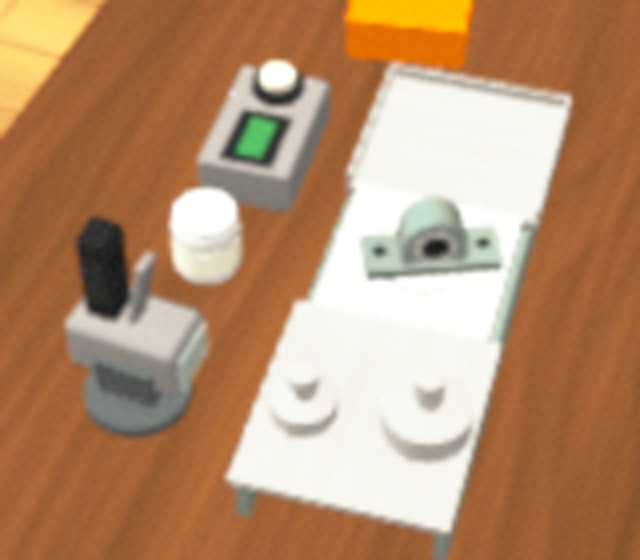

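```bash
cat > h.py <<'E'
import numpy as np
from plant import *
from scipy.optimize import least_squares
C={n:camera_info(n) for n in("top","side")}
OFF={"top":(250,112),"side":(230,138)}
def proj(n,X):
    c=C[n];p=np.asarray(X)@c["R"].T+c["t"];f=200/np.tan(np.radians(c["fovy"]/2))
    return p[:,:2]/p[:,2:]*f+[c["cx"],c["cy"]]
def px(n,p): return np.array(OFF[n])+(np.array(p,float)+.5)/4-.5
def pose(pts,free_z=False,x0=(.55,0,0)):
    # pts: {cam:[(u,v,x,y,z)...]} mm, planar pose fit
    A={n:np.array(v,float) for n,v in pts.items()}
    def r(q):
        c,s=np.cos(q[2]),np.sin(q[2]);out=[]
        for n,a in A.items():
            L=a[:,2:]/1000;X=np.c_[q[0]+c*L[:,0]-s*L[:,1],q[1]+s*L[:,0]+c*L[:,1],L[:,2]]
            out.append(proj(n,X)-px(n,a[:,:2]))
        return np.vstack(out).ravel()
    s=least_squares(r,x0,loss="soft_l1");return s.x,r(s.x).reshape(-1,2).round(1)
def tri(d,z=None):
    def r(X):
        X=np.array([X[0],X[1],X[2] if z is None else z])
        return np.concatenate([proj(n,X[None])[0]-px(n,p) for n,p in d.items()])
    s=least_squares(r,[.55,0,.08] if z is None else [.55,0]);return s.x.round(4),s.fun.round(1)
E
python3 - <<'E'
from h import *
sc={"top":[(20,290,88,269,62),(271,267,88,79,62),(295,500,-88,79,62),(38,527,-88,269,62),(695,227,88,-239,60),(728,463,-88,-239,60)],
"side":[(297,303,88,79,62),(500,345,-88,79,62),(450,527,-88,269,62),(230,482,88,269,62),(393,65,88,-239,60),(570,97,-88,-239,60)]}
q,r=pose(sc);print("scale",q,np.degrees(q[2]));print(r.tolist())
for n in sc:
    print(n,pose({n:sc[n]})[0])
bl={"top":[(333,326,60,22.5,70),(384,298,60,-22.5,70),(460,440,-60,-22.5,70),(408,470,-60,22.5,70)],"side":[(367,277,60,22.5,70),(500,265,-60,22.5,70)]}
q,r=pose(bl);print("block",q,np.degrees(q[2]),r.tolist())
sn={"top":[(97,190,-55,29,105),(179,187,-55,-29,105),(175,58,45,-29,105)],"side":[(168,358,-55,29,105),(207,320,-55,-29,105),(67,328,45,29,105)]}
q,r=pose(sn,x0=(.65,.15,0));print("scanner",q,np.degrees(q[2]),r.tolist())
print("key",tri({"top":(609,104),"side":(278,78)}))
print("bigknob",tri({"top":(150,452),"side":(431,385)},.124),tri({"top":(150,452),"side":(431,385)}))
print("bigdisc",tri({"top":(153,455)},.088))
print("smallknob",tri({"top":(124,322),"side":(304,380)},.112))
print("tin",tri({"top":(356,117),"side":(205,210)},.065))
print("trig tip",tri({"side":(147,255),"top":(128,118)}))
E
```

```text
scale [ 0.4997841  -0.03125899  0.08627262] 4.943056789661542
[[-0.9, -0.0], [0.2, -0.4], [-0.0, 0.4], [-0.9, 0.0], [0.2, -0.5], [-0.1, -0.9], [0.5, -0.9], [1.0, -0.4], [0.5, 1.0], [-0.6, -1.0], [0.0, -0.3], [0.7, 0.2]]
top [ 0.49894689 -0.0319288   0.08340001]
side [ 0.50083148 -0.0296605   0.09088538]
block [ 0.49087511 -0.03409298  0.46812227] 26.821430300002913 [[-0.9, -0.4], [-0.1, -0.3], [0.2, 0.2], [-0.5, -0.2], [0.2, -1.0], [1.9, -0.6]]
scanner [0.68467861 0.15293738 0.00574313] 0.3290571752901962 [[-0.4, -0.2], [-0.9, 0.2], [-0.1, -0.8], [3.1, 0.3], [0.7, -3.2], [-0.6, -0.7]]
key (array([ 0.7021, -0.2   ,  0.0619]), array([-0. , -0.2,  0.2,  0.1]))
bigknob (array([0.436 , 0.1439]), array([-1.3,  0.2,  0.3, -1.8])) (array([0.4375, 0.1413, 0.1119]), array([ 0. ,  0.1, -0.1, -0. ]))
bigdisc (array([0.4379, 0.1411]), array([-0.,  0.]))
smallknob (array([0.5308, 0.1641]), array([-1.4, -0. ,  0.6, -1.9]))
tin (array([ 0.6937, -0.0095]), array([ 0.1, -0.3,  0.3,  0.3]))
trig tip (array([0.663 , 0.1517, 0.1801]), array([ 0.8,  0.3, -0.2, -0.8]))
```

Call:
arm_command:
  plan:
    - [[0.0273,-0.0202,0.002],[0,0,0],0.085]
    - [[0.0273,-0.0202,0.002],[0,0,0],0.085]
    - [[0.0273,-0.0202,0.002],[0,0,0],0.085]
    - [[0.0273,-0.0202,0.002],[0,0,0],0.085]
    - [[0.0273,-0.0202,0.002],[0,0,0],0.085]
    - [[0.0273,-0.0202,0.002],[0,0,0],0.085]
    - [[0.0273,-0.0202,0.002],[0,0,0],0.085]
    - [[0.0273,-0.0202,0.002],[0,0,0],0.085]

```text
clock: 0.77
ee_pos: [0.3553, -0.2675, 0.2149]
tcp_rot: [[0.917, 0.398, -0.001], [0.398, -0.917, 0.0], [-0.0, -0.0, -1.0]]
contact_force: [-0.2, 0.2, -0.2]
width: 0.996
gripper_force: 0.0
```

Call:
arm_command:
  plan:
    - [[0.0273,-0.0202,0.002],[0,0,0],0.085]
    - [[0.0273,-0.0202,0.002],[0,0,0],0.085]
    - [[0.0273,-0.0202,0.002],[0,0,0],0.085]
    - [[0.0273,-0.0202,0.002],[0,0,0],0.085]
    - [[0.0273,-0.0202,0.002],[0,0,0],0.085]
    - [[0.0273,-0.0202,0.002],[0,0,0],0.085]
    - [[0.0273,-0.0202,0.002],[0,0,0],0.085]
    - [[0.0273,-0.0202,0.002],[0,0,-3.3],0.085]

```text
clock: 1.43
ee_pos: [0.4912, -0.0326, 0.1989]
tcp_rot: [[0.892, 0.451, -0.001], [0.451, -0.892, -0.0], [-0.001, -0.0, -1.0]]
contact_force: [1.0, 0.1, -0.4]
width: 0.996
gripper_force: 0.0
```

```bash
cat > go.py <<'E'
import sys
from h import *
from scipy.spatial.transform import Rotation as Ro
x,y,z,yaw=map(float,sys.argv[1:5])   # target TCP, yaw (deg) of tool x axis, tool down
o=observe();R=o["tcp_rot"];p=o["ee_pos"]
c,s=np.cos(np.radians(yaw)),np.sin(np.radians(yaw))
T=np.array([[c,s,0],[s,-c,0],[0,0,-1.]])
print("t",o["clock"],"at",p.round(4),"yaw",np.degrees(np.arctan2(R[1,0],R[0,0])).round(2),"w",round(o["width"],3),"F",o["contact_force"].round(2),"gf",o["gripper_force"])
print("shift",(R.T@(np.array([x,y,z])-p)).round(4),"turn",Ro.from_matrix(R.T@T).as_rotvec(degrees=True).round(2),"j",o["joints"].round(0))
E
python3 go.py .491 -.034 .078 26.8
```

```text
t 1.4333 at [ 0.4912 -0.0326  0.1989] yaw 26.82 w 0.996 F [ 0.98  0.09 -0.45] gf 0.0
shift [-0.0007  0.0012  0.1209] turn [-0.    0.04  0.02] j [ 22.  14. -24.  98.   6.  70. -67.]
```

Call:
arm_command:
  plan:
    - [[0,0.001,0.03],[0,0,0],0.085]
    - [[0,0,0.03],[0,0,0],0.085]
    - [[0,0,0.03],[0,0,0],0.085]
    - [[0,0,0.02],[0,0,0],0.085]
    - [[0,0,0.011],[0,0,0],0.085]
    - [[0,0,0],[0,0,0],0.055]
    - [[0,0,0],[0,0,0],0.04]

```text
clock: 2.02
ee_pos: [0.4907, -0.0348, 0.0777]
tcp_rot: [[0.893, 0.451, -0.002], [0.451, -0.893, 0.0], [-0.002, -0.001, -1.0]]
contact_force: [0.0, 0.0, 0.3]
width: 0.741
gripper_force: 0.0
```

Call:
arm_command:
  plan:
    - [[0,0,0],[0,0,0],0.02]
    - [[0,0,0],[0,0,0],0.02]
    - [[0,0,0],[0,0,0],0.02]
    - [[0,0,0],[0,0,0],0.02]
    - [[0,0,0],[0,0,0],0.02]
    - [[0,0,0],[0,0,0],0.02]
  grip_force: 50

```text
clock: 2.52
ee_pos: [0.4924, -0.0345, 0.0791]
tcp_rot: [[0.893, 0.451, 0.002], [0.451, -0.893, 0.0], [0.002, 0.001, -1.0]]
contact_force: [1.5, 0.3, 1.2]
width: 0.402
gripper_force: 55.4
```

Call:
arm_command:
  plan:
    - [[0,0,-0.01],[0,0,0],0.02]
    - [[0,0,-0.02],[0,0,0],0.02]
    - [[0,0,-0.02],[0,0,0],0.02]
    - [[-0.01,0.029,0],[0,0,0],0.02]
    - [[-0.01,0.029,0],[0,0,0],0.02]
    - [[-0.01,0.029,0],[0,0,0],0.02]
    - [[-0.01,0.029,0],[0,0,0],0.02]
    - [[-0.01,0.029,0],[0,0,0],0.02]

```text
clock: 3.18
ee_pos: [0.5098, -0.1883, 0.1268]
tcp_rot: [[0.893, 0.45, -0.005], [0.45, -0.893, 0.001], [-0.004, -0.003, -1.0]]
contact_force: [0.3, 0.6, -6.4]
width: 0.404
gripper_force: 54.5
```

```bash
python3 go.py .513 -.188 .074 26.8; python3 - <<'E'
import cv2
from h import *
a=grab_frame("side")[100:250,270:430,::-1];cv2.imwrite("pics/s2.png",cv2.resize(a,None,fx=4,fy=4,interpolation=2))
E
```

```text
t 3.1833 at [ 0.5098 -0.1883  0.1268] yaw 26.77 w 0.404 F [ 0.34  0.63 -6.45] gf 54.49654161930084
shift [0.0033 0.0013 0.0528] turn [-0.18  0.24 -0.04] j [ 33.  23. -19.  96.   8.  63. -52.]
```

View pics/s2.png

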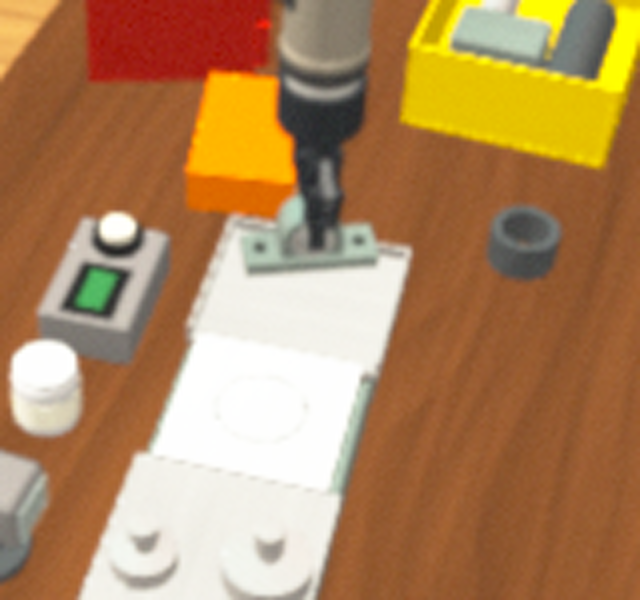

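The block hangs level over the tray (block at about (310,248) in the crop), and the pan is empty with its ring centre at about (260,407). I'll lower and release.

Call:
arm_command:
  plan:
    - [[0.003,0.001,0.02],[0,0,0],0.02]
    - [[0,0,0.02],[0,0,0],0.02]
    - [[0,0,0.008],[0,0,0],0.02]
    - [[0,0,0.004],[0,0,0],0.02]
    - [[0,0,0.002],[0,0,0],0.02]
    - [[0,0,0.002],[0,0,0],0.02]
    - [[0,0,0],[0,0,0],0.02]

```text
clock: 3.82
ee_pos: [0.5157, -0.1864, 0.0728]
tcp_rot: [[0.893, 0.451, 0.001], [0.451, -0.893, -0.0], [0.001, 0.001, -1.0]]
contact_force: [0.4, 0.7, -6.1]
width: 0.401
gripper_force: 54.2
```

```bash
python3 go.py .513 -.188 .071 26.8;  python3 - <<'E'
from h import *
print("ring", [tri({"side":(260/1+160,407-152)},z) for z in(.06,)])
E
```

```text
t 3.8167 at [ 0.5157 -0.1864  0.0728] yaw 26.81 w 0.401 F [ 0.4   0.65 -6.08] gf 54.244197607040405
shift [-0.0032  0.0002  0.0018] turn [ 0.05 -0.03  0.01] j [ 32.  27. -18.  99.  10.  56. -53.]
ring [(array([ 0.5025, -0.0315]), array([ 0., -0.]))]
```

Call:
arm_command:
  plan:
    - [[0,0,0.001],[0,0,0],0.02]
    - [[0,0,0.001],[0,0,0],0.02]
    - [[0,0,0.0005],[0,0,0],0.02]
    - [[0,0,0],[0,0,0],0.02]

```text
clock: 4.15
ee_pos: [0.5161, -0.1866, 0.0716]
tcp_rot: [[0.893, 0.451, 0.002], [0.451, -0.893, -0.001], [0.001, 0.002, -1.0]]
contact_force: [-2.8, 0.2, 4.0]
width: 0.401
gripper_force: 55.7
```

Call:
arm_command:
  plan:
    - [[0,0,0],[0,0,0],0.06]
    - [[0,0,0],[0,0,0],0.06]
    - [[0,0,0],[0,0,0],0.06]
    - [[0,0,-0.02],[0,0,0],0.06]
    - [[0,0,-0.04],[0,0,0],0.06]
    - [[0,0,-0.04],[0,0,0],0.06]
    - [[0.032,0.019,0],[0,0,0],0]
    - [[0.032,0.019,0],[0,0,0],0]
  grip_force: 30

```text
clock: 4.82
ee_pos: [0.5921, -0.1933, 0.1753]
tcp_rot: [[0.894, 0.448, 0.009], [0.448, -0.894, -0.004], [0.006, 0.008, -1.0]]
contact_force: [1.3, -0.1, 0.3]
width: 0.434
gripper_force: 0.0
```

Call:
arm_command:
  plan:
    - [[0.032,0.019,0],[0,0,0],0]
    - [[0.032,0.019,0],[0,0,0],0]
    - [[0.032,0.019,0],[0,0,0],0]
    - [[0,0,0.02],[0,0,0],0]
    - [[0,0,0.02],[0,0,0],0]
    - [[0,0,0.02],[0,0,0],0]

```text
clock: 5.32
ee_pos: [0.7025, -0.1989, 0.1083]
tcp_rot: [[0.893, 0.451, 0.001], [0.451, -0.893, 0.0], [0.001, 0.0, -1.0]]
contact_force: [-0.8, 0.0, -0.4]
width: -0.002
gripper_force: 0.0
```

```bash
python3 go.py .702 -.2 .07 26.8; python3 - <<'E'
import cv2
from h import *
a=grab_frame("side")[100:250,270:430,::-1];b=grab_frame("top")[110:260,310:450,::-1]
cv2.imwrite("pics/s3.png",cv2.resize(np.hstack([a,b]),None,fx=2.6,fy=2.6,interpolation=2))
E
```

```text
t 5.3167 at [ 0.7025 -0.1989  0.1083] yaw 26.8 w -0.002 F [-0.76  0.04 -0.41] gf 0.0
shift [-0.001   0.0008  0.0383] turn [ 0.02 -0.07  0.  ] j [ 23.  45. -17.  62.  12.  75. -56.]
```

View pics/s3.png

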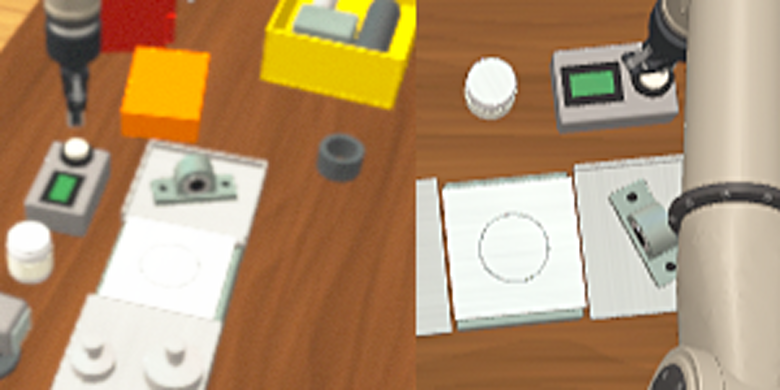

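The block lies flat on the tray at (193,185), clear of the pan. In the top view the ring is at (514,247), and the closed fingers stand over the key.

Call:
arm_command:
  plan:
    - [[-0.001,0.001,0.025],[0,0,0],0]
    - [[0,0,0.013],[0,0,0],0]
    - [[0,0,0.004],[0,0,0],0]
    - [[0,0,0.004],[0,0,0],0]
    - [[0,0,0.003],[0,0,0],0]
    - [[0,0,0],[0,0,0],0]

```text
clock: 5.92
ee_pos: [0.7, -0.2009, 0.0661]
tcp_rot: [[0.893, 0.45, 0.0], [0.45, -0.893, -0.001], [-0.0, 0.001, -1.0]]
contact_force: [-7.8, 0.9, 13.3]
width: 0.0
gripper_force: 7.0
```

```bash
python3 - <<'E'
from h import *
print("ring", tri({"top":((347.7-250)*4,(205-112)*4)},.06), observe()["contact_force"])
E
```

```text
ring (array([ 0.5   , -0.0319]), array([ 0., -0.])) [-7.75986947  0.94396344 13.33599449]
```

```bash
python3 - <<'E'
import cv2
from h import *
a=grab_frame("side")[130:190,260:340,::-1];b=grab_frame("top")[120:180,360:440,::-1]
cv2.imwrite("pics/s4.png",cv2.resize(np.hstack([a,b]),None,fx=5,fy=5,interpolation=2))
E
```

```text
(no output)
```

View pics/s4.png

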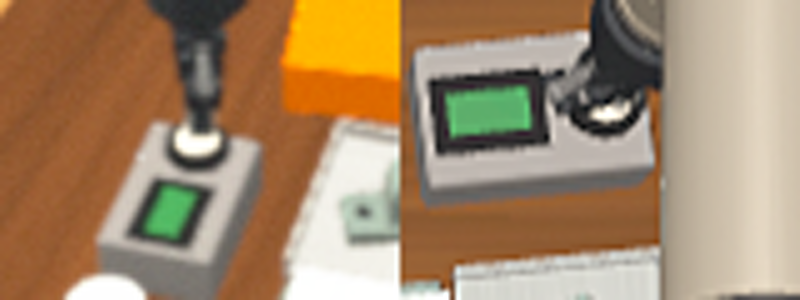

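The fingertips sit squarely on the key (side crop (200,140)). A small extra push will confirm it is bottomed.

Call:
arm_command:
  plan:
    - [[0,0,0.003],[0,0,0],0]
    - [[0,0,0],[0,0,0],0]
    - [[0,0,0],[0,0,0],0]

```text
clock: 6.27
ee_pos: [0.7001, -0.2009, 0.0659]
tcp_rot: [[0.893, 0.45, 0.001], [0.45, -0.893, -0.002], [0.0, 0.002, -1.0]]
contact_force: [-12.4, 1.0, 21.4]
width: 0.001
gripper_force: 10.9
```

Call:
arm_command:
  plan:
    - [[0,0,-0.02],[0,0,0],0]
    - [[0,0,-0.04],[0,0,0],0]
    - [[0,0,-0.04],[0,0,0],0]
    - [[0,0,-0.04],[0,0,0],0.05]
    - [[-0.0074,-0.0385,0],[0,0,0],0.05]
    - [[-0.0074,-0.0385,0],[0,0,0],0.05]
    - [[-0.0074,-0.0385,0],[0,0,0],0.05]
    - [[-0.0074,-0.0385,0],[0,0,0],0.05]

```text
clock: 6.93
ee_pos: [0.6039, -0.0748, 0.1996]
tcp_rot: [[0.893, 0.45, 0.003], [0.45, -0.893, -0.0], [0.002, 0.001, -1.0]]
contact_force: [0.5, 0.1, -0.2]
width: 0.585
gripper_force: 0.0
```

Call:
arm_command:
  plan:
    - [[-0.0074,-0.0385,0],[0,0,0],0.05]
    - [[-0.0074,-0.0385,0],[0,0,0],0.05]
    - [[-0.0074,-0.0385,0],[0,0,0],0.05]
    - [[-0.0074,-0.0385,0],[0,0,0],0.05]
    - [[-0.0074,-0.0385,0],[0,0,0],0.05]
    - [[-0.0074,-0.0385,0],[0,0,0],0.05]
    - [[-0.0074,-0.0385,0],[0,0,0],0.05]
    - [[0,0,0.02],[0,0,0],0.05]

```text
clock: 7.6
ee_pos: [0.4344, 0.1511, 0.1828]
tcp_rot: [[0.886, 0.463, 0.008], [0.463, -0.886, 0.007], [0.01, -0.002, -1.0]]
contact_force: [1.6, 0.7, -0.6]
width: 0.591
gripper_force: 0.0
```

```bash
python3 go.py .4375 .142 .095 26.8; python3 - <<'E'
import cv2
from h import *
a=grab_frame("side")[190:270,280:380,::-1];b=grab_frame("top")[170:250,250:350,::-1]
cv2.imwrite("pics/s5.png",cv2.resize(np.hstack([a,b]),None,fx=4,fy=4,interpolation=2))
E
```

```text
t 7.6 at [0.4344 0.1511 0.1828] yaw 27.58 w 0.591 F [ 1.56  0.68 -0.64] gf 0.0
shift [-0.0023  0.0097  0.0878] turn [-0.13 -0.57  0.78] j [  4.  11. -29. 104.   6.  66. -89.]
```

View pics/s5.png

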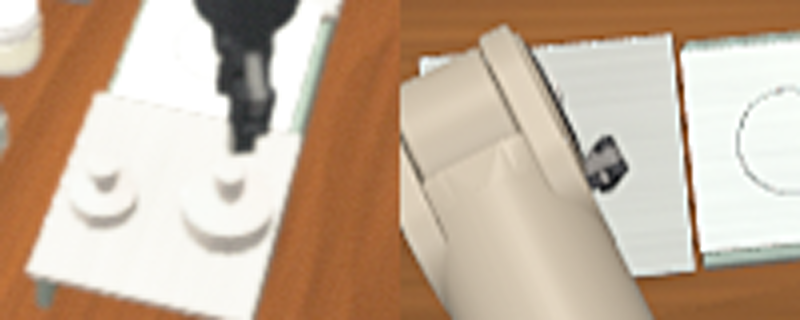

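The weight's knob top is at (230,183) in the side crop, with its disc spanning x 181–273. The fingers stand above and behind it.

```bash
python3 go.py .4375 .142 .14 26.8; python3 - <<'E'
from h import *
f=lambda x,y:((280+x/4-230)*4,(190+y/4-138)*4)
print("knob side",tri({"side":f(230,183)},.124),"disc side",tri({"side":f(227.5,209)},.088))
print("top knob",tri({"top":(150,452)},.124))
X=np.array([[.4375,.142,.124],[.4375,.142,.088]]);print((proj("side",X)-[280,190])*4)
t=np.linspace(0,6.28,400);c=np.c_[.4375+.036*np.cos(t),.142+.036*np.sin(t),0*t+.088];p=(proj("side",c)-[280,190])*4;print(p.min(0),p.max(0))
p=(proj("top",c)-[250,112])*4;print(p.min(0),p.max(0))
E
```

```text
t 7.7 at [0.4344 0.1423 0.1775] yaw 27.09 w 0.587 F [-0.17 -1.17  0.03] gf 0.0
shift [0.0027 0.0017 0.0375] turn [0.03 0.13 0.29] j [  5.  11. -29. 104.   6.  66. -89.]
knob side (array([0.4335, 0.1564]), array([0., 0.])) disc side (array([0.4347, 0.1536]), array([0., 0.]))
top knob (array([0.4366, 0.1404]), array([-0.,  0.]))
[[229.52223745 166.10250036]
 [227.37351579 195.38380558]]
[180.98906275 159.32027263] [273.78753512 232.83648563]
[ 99.99068054 404.2116751 ] [200.52002695 504.47386614]
```

Call:
arm_command:
  plan:
    - [[0.001,0.0025,0.02],[0,0,0],0.05]
    - [[0,0,0.02],[0,0,0],0.05]
    - [[0,0,0.01],[0,0,0],0.05]
    - [[0,0,0],[0,0,0],0.05]

```text
clock: 8.03
ee_pos: [0.4381, 0.1375, 0.1265]
tcp_rot: [[0.894, 0.449, -0.004], [0.449, -0.894, -0.002], [-0.004, -0.0, -1.0]]
contact_force: [-0.1, 0.2, -0.0]
width: 0.583
gripper_force: 0.0
```

```bash
python3 go.py .4365 .1405 .095 26.8; python3 - <<'E'
import cv2
from h import *
a=grab_frame("side")[190:265,290:365,::-1]
cv2.imwrite("pics/s6.png",cv2.resize(a,None,fx=7,fy=7,interpolation=2))
E
```

```text
t 8.0333 at [0.4381 0.1375 0.1265] yaw 26.67 w 0.583 F [-0.08  0.22 -0.02] gf 0.0
shift [ 0.     -0.0034  0.0315] turn [-0.02  0.23 -0.13] j [  4.  15. -28. 108.   8.  59. -91.]
```

View pics/s6.png

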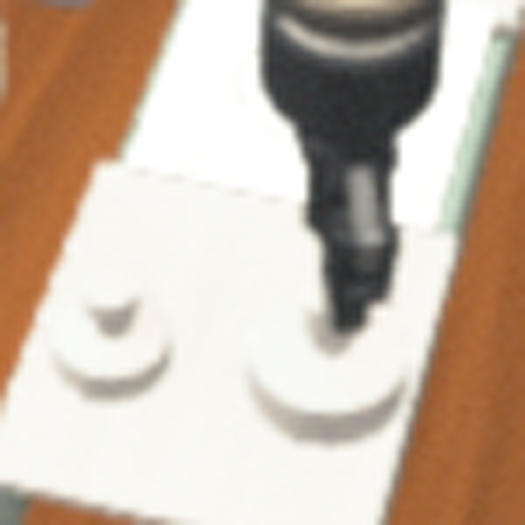

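Near fingertip is at (348,332), just right of and beside the knob at (332,325), as predicted for a correct straddle. I'll descend and close gently.

Call:
arm_command:
  plan:
    - [[0,-0.002,0.01],[0,0,0],0.05]
    - [[0,0,0.01],[0,0,0],0.05]
    - [[0,0,0.008],[0,0,0],0.05]
    - [[0,0,0.003],[0,0,0],0.05]
    - [[0,0,0],[0,0,0],0.05]
  grip_force: 20

```text
clock: 8.5
ee_pos: [0.4372, 0.1406, 0.0957]
tcp_rot: [[0.893, 0.451, -0.002], [0.451, -0.893, -0.001], [-0.002, -0.0, -1.0]]
contact_force: [-0.4, -1.4, -0.1]
width: 0.581
gripper_force: 0.0
```

Call:
arm_command:
  plan:
    - [[0,0,0],[0,0,0],0.04]
    - [[0,0,0],[0,0,0],0.035]
    - [[0,0,0],[0,0,0],0.03]
    - [[0,0,0],[0,0,0],0.026]
    - [[0,0,0],[0,0,0],0.022]
    - [[0,0,0],[0,0,0],0.01]
    - [[0,0,0],[0,0,0],0.01]
    - [[0,0,0],[0,0,0],0.01]

```text
clock: 9.17
ee_pos: [0.4375, 0.1438, 0.0975]
tcp_rot: [[0.892, 0.452, 0.0], [0.452, -0.892, 0.003], [0.002, -0.003, -1.0]]
contact_force: [-2.9, 5.1, 1.9]
width: 0.273
gripper_force: 20.2
```

```bash
python3 go.py .4365 .1405 .095 26.8
```

```text
t 9.1667 at [0.4375 0.1438 0.0975] yaw 26.9 w 0.273 F [-2.89  5.07  1.85] gf 20.221489951363765
shift [-0.0024  0.0025  0.0025] turn [-0.17 -0.09  0.1 ] j [  3.  17. -28. 110.   9.  55. -92.]
```

Call:
arm_command:
  plan:
    - [[0,0,0],[0,0,0],0.01]
    - [[0,0,0],[0,0,0],0.01]
    - [[0,0,0],[0,0,0],0.01]
    - [[0,0,-0.005],[0,0,0],0.01]
    - [[0,0,-0.01],[0,0,0],0.01]
    - [[0,0,-0.01],[0,0,0],0.01]
    - [[0,0,-0.01],[0,0,0],0.01]
    - [[0,0,0],[0,0,0],0.01]
  grip_force: 60

```text
clock: 9.83
ee_pos: [0.44, 0.1411, 0.1341]
tcp_rot: [[0.893, 0.45, 0.005], [0.45, -0.893, 0.001], [0.005, 0.001, -1.0]]
contact_force: [1.8, 1.1, -7.9]
width: 0.256
gripper_force: 59.5
```

```bash
python3 go.py .5 -.0317 .1325 26.8
```

```text
t 9.8333 at [0.44   0.1411 0.1341] yaw 26.74 w 0.256 F [ 1.78  1.15 -7.94] gf 59.54390773898922
shift [-0.0241  0.1813  0.0017] turn [ 0.08 -0.26 -0.07] j [  4.  14. -28. 108.   8.  60. -91.]
```

Lifted (about 8 N carried). Now to the pan.

Call:
arm_command:
  plan:
    - [[-0.002,0.015,0],[0,0,0],0.01]
    - [[-0.003,0.025,0],[0,0,0],0.01]
    - [[-0.004,0.03,0],[0,0,0],0.01]
    - [[-0.004,0.03,0],[0,0,0],0.01]
    - [[-0.004,0.03,0],[0,0,0],0.01]
    - [[-0.003,0.025,0],[0,0,0],0.01]
    - [[-0.002,0.018,0],[0,0,0],0.01]
    - [[-0.001,0.008,0],[0,0,0],0.01]

```text
clock: 10.5
ee_pos: [0.4999, -0.0362, 0.1315]
tcp_rot: [[0.895, 0.445, 0.0], [0.445, -0.895, -0.003], [-0.001, 0.003, -1.0]]
contact_force: [-0.3, -1.5, -8.5]
width: 0.257
gripper_force: 59.7
```

Call:
arm_command:
  plan:
    - [[0,0,0.01],[0,0,0],0.01]
    - [[0,0,0.01],[0,0,0],0.01]
    - [[0,0,0],[0,0,0],0.01]
    - [[0,0,0],[0,0,0],0.01]

```text
clock: 10.83
ee_pos: [0.4969, -0.0285, 0.1101]
tcp_rot: [[0.891, 0.454, -0.005], [0.454, -0.891, 0.002], [-0.004, -0.004, -1.0]]
contact_force: [0.2, 0.0, -9.4]
width: 0.26
gripper_force: 59.9
```

```bash
python3 go.py .5 -.0317 .1 26.8; python3 - <<'E'
import cv2
from h import *
a=grab_frame("side")[150:230,290:370,::-1];b=grab_frame("top")[160:240,300:380,::-1]
cv2.imwrite("pics/s7.png",cv2.resize(np.hstack([a,b]),None,fx=5,fy=5,interpolation=2))
p=observe()["ee_pos"];t=np.linspace(0,6.28,400)
for z in (.025,): 
  for n,o in(("side",[290,150]),("top",[300,160])):
    c=np.c_[.5+.036*np.cos(t),-.0317+.036*np.sin(t),0*t+p[2]-.0095];q=(proj(n,c)-o)*5;print(n,q.min(0),q.max(0))
    print("pan ctr",(proj(n,np.array([[.5,-.0317,.06]]))-o)*5)
E
```

```text
t 10.8333 at [ 0.4969 -0.0285  0.1101] yaw 26.99 w 0.26 F [ 0.16  0.02 -9.43] gf 59.87172849260787
shift [0.0014 0.0043 0.0101] turn [-0.21  0.21  0.19] j [ 19.  20. -22. 104.   8.  58. -69.]
side [176.03703289 177.56429942] [282.5350535  253.98543583]
pan ctr [[226.60607183 257.59635045]]
top [177.05583927 150.67616027] [303.10104744 275.41238651]
pan ctr [[236.25981929 223.05048542]]
```

View pics/s7.png

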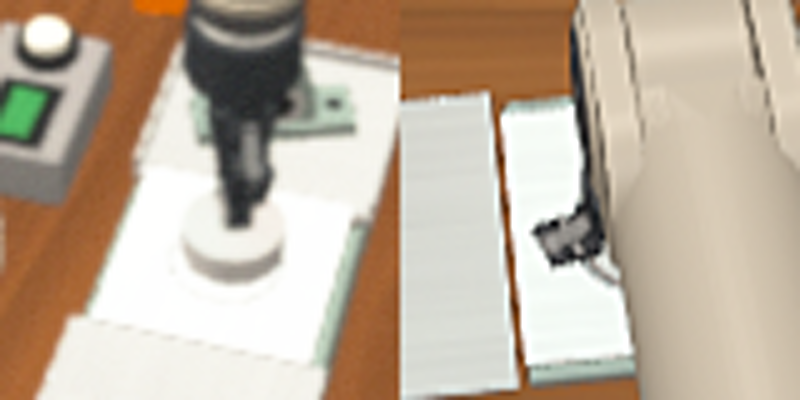

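The weight hangs upright over the ring, disc centre (233,232) with the ring centre near (224,257). That is about 3 mm off, matching the arm's lag. I'll correct and lower.

Call:
arm_command:
  plan:
    - [[0.0015,0.004,0.004],[0,0,0],0.01]
    - [[0,0,0.004],[0,0,0],0.01]
    - [[0,0,0.003],[0,0,0],0.01]
    - [[0,0,0.002],[0,0,0],0.01]
    - [[0,0,0.002],[0,0,0],0.01]
    - [[0,0,0.001],[0,0,0],0.01]
    - [[0,0,0.001],[0,0,0],0.01]
    - [[0,0,0],[0,0,0],0.01]

```text
clock: 11.6
ee_pos: [0.502, -0.0339, 0.0949]
tcp_rot: [[0.893, 0.451, -0.001], [0.451, -0.893, -0.0], [-0.001, -0.0, -1.0]]
contact_force: [-1.0, -0.3, -5.8]
width: 0.257
gripper_force: 60.1
```

```bash
python3 go.py .5 -.0317 .09 26.8
```

```text
t 11.6 at [ 0.502  -0.0339  0.0949] yaw 26.78 w 0.257 F [-0.99 -0.32 -5.84] gf 60.14835486654192
shift [-0.0008 -0.0029  0.0049] turn [-0.01  0.03 -0.02] j [ 19.  21. -21. 104.   9.  56. -69.]
```

Call:
arm_command:
  plan:
    - [[0,-0.001,0.001],[0,0,0],0.01]
    - [[0,-0.001,0.001],[0,0,0],0.01]
    - [[0,0,0.001],[0,0,0],0.01]
    - [[0,0,0.001],[0,0,0],0.01]
    - [[0,0,0.0005],[0,0,0],0.01]
    - [[0,0,0],[0,0,0],0.01]
    - [[0,0,0],[0,0,0],0.01]

```text
clock: 12.18
ee_pos: [0.5022, -0.0332, 0.091]
tcp_rot: [[0.893, 0.45, 0.002], [0.45, -0.893, -0.002], [0.001, 0.002, -1.0]]
contact_force: [-0.9, -5.1, 0.3]
width: 0.255
gripper_force: 60.8
```

Call:
arm_command:
  plan:
    - [[0,0.001,0],[0,0,0],0.01]
    - [[0,0.0012,0],[0,0,0],0.01]
    - [[0,0,0],[0,0,0],0.01]
  grip_force: 20

```text
clock: 12.43
ee_pos: [0.5021, -0.0334, 0.0904]
tcp_rot: [[0.893, 0.451, -0.001], [0.451, -0.893, 0.001], [-0.0, -0.001, -1.0]]
contact_force: [-3.1, -2.6, 0.6]
width: 0.259
gripper_force: 60.9
```

Good. Open and rise.

Call:
arm_command:
  plan:
    - [[0,0,0],[0,0,0],0.03]
    - [[0,0,0],[0,0,0],0.04]
    - [[0,0,0],[0,0,0],0.05]
    - [[0,0,0],[0,0,0],0.05]
    - [[0,0,0],[0,0,0],0.05]

```text
clock: 12.85
ee_pos: [0.5028, -0.0334, 0.0904]
tcp_rot: [[0.892, 0.451, 0.001], [0.451, -0.892, 0.001], [0.001, -0.0, -1.0]]
contact_force: [0.2, 0.2, 0.4]
width: 0.583
gripper_force: 0.0
```

```bash
python3 go.py .5 -.0317 .09 26.8
```

```text
t 12.85 at [ 0.5028 -0.0334  0.0904] yaw 26.82 w 0.583 F [0.24 0.22 0.44] gf 0.0
shift [-0.0017 -0.0027  0.0004] turn [-0.01 -0.06  0.02] j [ 19.  21. -21. 104.   9.  56. -70.]
```

Call:
arm_command:
  plan:
    - [[0,0,-0.01],[0,0,0],0.05]
    - [[0,0,-0.02],[0,0,0],0.05]
    - [[0,0,-0.04],[0,0,0],0.05]
    - [[0,0,-0.04],[0,0,0],0.05]
    - [[0.0283,-0.0202,0],[0,0,0],0]
    - [[0.0283,-0.0202,0],[0,0,0],0]
    - [[0.0283,-0.0202,0],[0,0,0],0]
    - [[0.0283,-0.0202,0],[0,0,0],0]

```text
clock: 13.52
ee_pos: [0.568, 0.0903, 0.2018]
tcp_rot: [[0.893, 0.45, 0.002], [0.45, -0.893, 0.0], [0.002, 0.001, -1.0]]
contact_force: [-0.0, -0.1, -0.0]
width: 0.023
gripper_force: 0.0
```

Call:
arm_command:
  plan:
    - [[0.0283,-0.0202,0],[0,0,0],0]
    - [[0.0283,-0.0202,0],[0,0,0],0]
    - [[0,0,0],[0,0,6.7],0]
    - [[0,0,0],[0,0,6.7],0]
    - [[0,0,0],[0,0,6.7],0]
    - [[0,0,0],[0,0,6.7],0]
    - [[0,0,0],[0,0,0],0]
    - [[0,0,0],[0,0,0],0]

```text
clock: 14.18
ee_pos: [0.5994, 0.1508, 0.2009]
tcp_rot: [[1.0, 0.003, 0.001], [0.003, -1.0, 0.0], [0.001, -0.0, -1.0]]
contact_force: [-0.6, 0.2, -0.5]
width: 0.001
gripper_force: 0.0
```

```bash
cat > wt.py <<'E'
import cv2
from h import *
from scipy.ndimage import gaussian_filter
# weight pose check: compare edge of disc rim (z) against image gradient over candidate positions
for n in("side","top"):
    g=cv2.cvtColor(grab_frame(n),cv2.COLOR_RGB2GRAY).astype(np.float32)
    gx=cv2.Sobel(g,5,1,0);gy=cv2.Sobel(g,5,0,1)
    t=np.linspace(0,2*np.pi,240,endpoint=False);best=[]
    for x in np.arange(.48,.522,.001):
        for y in np.arange(-.055,-.008,.001):
            c=np.c_[x+.036*np.cos(t),y+.036*np.sin(t),0*t+.0805];p=proj(n,c).astype(np.float32)
            c[:,:2]=[x,y]+(c[:,:2]-[x,y])*1.05;m=proj(n,c)-p;m/=np.linalg.norm(m,axis=1)[:,None]
            s=lambda I:cv2.remap(I,p[:,0],p[:,1],1).ravel()
            best.append((np.abs(s(gx)*m[:,0]+s(gy)*m[:,1]).mean(),x,y))
    best.sort(reverse=True);print(n,np.round(best[:4],4).tolist())
E
python3 go.py .6 .152 .15 0; python3 wt.py
```

```text
t 14.1833 at [0.5994 0.1508 0.2009] yaw 0.16 w 0.001 F [-0.61  0.22 -0.54] gf 0.0
shift [ 0.0005 -0.0012  0.0509] turn [-0.01 -0.04  0.16] j [  -3.   28.  -20.   77.    9.   76. -112.]
side [[160.029, 0.499, -0.018], [158.7134, 0.499, -0.017], [158.1229, 0.498, -0.018], [156.8554, 0.498, -0.017]]
top [[151.9082, 0.498, -0.035], [151.4661, 0.497, -0.035], [145.6636, 0.498, -0.034], [145.5794, 0.48, -0.018]]
```

Call:
arm_command:
  plan:
    - [[0,-0.001,0.025],[0,0,0],0]
    - [[0,0,0.025],[0,0,0],0]
    - [[0.02,0,0],[0,0,0],0]
    - [[0.02,0,0],[0,0,0],0]
    - [[0.004,0,0],[0,0,0],0]
    - [[0.004,0,0],[0,0,0],0]
    - [[0.004,0,0],[0,0,0],0]
    - [[0,0,0],[0,0,0],0]

```text
clock: 14.95
ee_pos: [0.6506, 0.1517, 0.1506]
tcp_rot: [[1.0, 0.0, -0.002], [0.0, -1.0, 0.0], [-0.002, -0.0, -1.0]]
contact_force: [-2.2, -0.6, 0.0]
width: 0.002
gripper_force: 1.2
```

Call:
arm_command:
  plan:
    - [[0.004,0,0],[0,0,0],0]
    - [[0.004,0,0],[0,0,0],0]
    - [[0,0,0],[0,0,0],0]
    - [[0,0,0],[0,0,0],0]

```text
clock: 15.28
ee_pos: [0.659, 0.1519, 0.1507]
tcp_rot: [[1.0, 0.0, -0.0], [0.0, -1.0, 0.0], [-0.0, -0.0, -1.0]]
contact_force: [-3.8, -0.5, 2.1]
width: -0.001
gripper_force: 1.9
```

Call:
arm_command:
  plan:
    - [[0.004,0,0],[0,0,0],0]
    - [[0.004,0,0],[0,0,0],0]
    - [[0,0,0],[0,0,0],0]
    - [[0,0,0],[0,0,0],0]

```text
clock: 15.62
ee_pos: [0.6661, 0.1519, 0.1507]
tcp_rot: [[1.0, 0.0, -0.003], [0.0, -1.0, -0.0], [-0.003, 0.0, -1.0]]
contact_force: [-7.4, -0.7, 5.1]
width: -0.002
gripper_force: 3.5
```

Call:
arm_command:
  plan:
    - [[0.003,0,0],[0,0,0],0]
    - [[0.003,0,0],[0,0,0],0]
    - [[0,0,0],[0,0,0],0]
    - [[0,0,0],[0,0,0],0]

```text
clock: 15.95
ee_pos: [0.6673, 0.1519, 0.1506]
tcp_rot: [[1.0, 0.001, -0.013], [0.001, -1.0, -0.002], [-0.013, 0.002, -1.0]]
contact_force: [-16.6, -3.1, 11.0]
width: 0.003
gripper_force: 8.4
```

The force jump shows the trigger at its stop. Back off.

Call:
arm_command:
  plan:
    - [[0,0,0],[0,0,0],0]
    - [[-0.02,0,0],[0,0,0],0]
    - [[-0.035,0,0],[0,0,0],0]
    - [[-0.035,0,0],[0,0,0],0]
    - [[0,0,-0.03],[0,0,0],0]
    - [[0,0,-0.03],[0,0,0],0]
    - [[0,0,0],[0,0,0],0]
    - [[0,0,0],[0,0,0],0]

```text
clock: 16.62
ee_pos: [0.586, 0.1524, 0.2131]
tcp_rot: [[1.0, -0.0, 0.008], [-0.0, -1.0, 0.002], [0.008, -0.002, -1.0]]
contact_force: [0.6, -0.3, -0.8]
width: 0.003
gripper_force: 0.0
```

```bash
python3 wt.py; python3 go.py .6 .152 .2 0
```

```text
side [[160.1323, 0.499, -0.018], [158.6968, 0.499, -0.017], [157.9367, 0.498, -0.018], [156.6641, 0.498, -0.017]]
top [[151.9009, 0.498, -0.035], [151.3304, 0.497, -0.035], [145.6622, 0.498, -0.034], [142.1294, 0.497, -0.034]]
t 16.7167 at [0.5845 0.1517 0.2105] yaw -0.04 w 0.001 F [ 0.03 -0.3  -0.16] gf 0.0
shift [ 0.0154 -0.0003  0.0105] turn [-0.03 -0.14 -0.04] j [  -3.   26.  -20.   79.    9.   76. -113.]
```

```bash
python3 -c "
from plant import *
print(hand_in())"
```

```text
the job is handed in; nothing more can be done
None
```

I ran every step in order and handed the job in after about 17 s of robot time; the hand-in returned no verdict. The block lies flat on the tray. The zero key (pan empty) and the trigger were each pressed to their stops and released. The larger weight is on the pan, let go and about 4 mm from the ring's centre by the last camera fit.

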